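# Shim the gap in the robot test course

### The arm

A 6-joint arm with a two-finger parallel gripper is mounted at the origin on the work surface. World frame = base frame: x ahead of the robot, y to its left, z up, the work surface at z = 0. Lengths are in m, angles in rad, forces in N, time in s.
With the tool pointing down it reaches from about 0.35 to 0.975 m from the base axis. Payload 7.1 kg.
Tool frame: the origin (TCP) lies midway between the tips of the shut fingers; the grasp point (between the pads) lies 19 mm behind it; z points along the fingers, x is the direction in which the jaws open and shut, and the axes are right-handed (so a half turn about z gives the same grasp; the last joint's range is limited). The gripper opens to 88 mm and grips with 3 to 60 N. Pads are 20 mm wide; open, the fingers measure 115 mm over their backs; the gripper's body (75 mm by 178 mm) begins 61 mm behind the grasp point.
Start: joints at [1.109, 0.423, 1.63, -0, 1.089, -0.019], TCP at [0.268, 0.565, 0.223] pointing down, gripper open.
Joint ranges: [-3, 3], [-0.9, 2.11], [0.09, 2.58], [-1.31, 4.45], [0.11, 2.69], [-2.54, 2.54]. Speed limits (rad/s): [2.39, 2.39, 3.01, 3.14, 3.14, 3.14].

### API

Orientations are given as a unit quaternion [w, x, y, z].
In Python, from station import move_pose, movel, movej, command_gripper, wait, inverse_kinematics, read_camera, camera_info, MotionError, job_done, get_time, get_joint_pos, get_qvel, get_effort, get_tcp_pos, get_ee_rot, get_ft_force, get_ft_torque, get_grip_width gives the robot as it stands. Calls block until the motion is done:
- move_pose(position, orientation): joint-space move of the TCP to a pose.
- movel(position, frame=None, v=0.15, until_force=None): straight line of the TCP; frame=None keeps the orientation; v is the mean speed in m/s. With until_force (N) it stops when the force on the tool has changed by that much, and returns True; else False.
- movej(angles): joint-space move.
- command_gripper(opening): opening from 0.0 (shut) to 1.0 (fully open); the grip force is fixed at half the most; returns when the fingers have stopped.
- wait(seconds).
- inverse_kinematics(position, orientation): joint angles nearest the present ones, or None.
- read_camera(name): name is "scene" or "side" or "wrist"; returns the picture (400x640x3 uint8, red, green, blue); there is no depth.
- camera_info(name): a dict with "intrinsics" (3x3 intrinsics, pixels), "T" (4x4, takes a point from camera to world coordinates); the wrist camera has in their place "tool_from_camera" (4x4, takes a point from camera to tool coordinates, whose origin is the TCP and whose axes are the tool frame's). Camera axes: x right, y up, looking along -z (the intrinsics and any distortion apply to the point x, -y, -z); pixel columns grow to the right and rows downward; lengths in m; the calibration is good to about 2 mm. A picture is of the moment at which its call begins: read the wrist's pose just before it. camera_info takes no time and is no camera call.
A pose or a line that the arm cannot do raises MotionError and nothing moves.
- job_done(): hands the job in, once; it reports no verdict.
Readings, each from a call of its own:
- get_time(): time.
- get_joint_pos(): joint angles.
- get_qvel(): joint speeds.
- get_effort(): joint torques, N m.
- get_tcp_pos(): TCP position.
- get_ee_rot(): TCP orientation.
- get_ft_force(): force on the tool from outside, world axes, zero at the start.
- get_ft_torque(): the same for the moment, N m.
- get_grip_width(): opening from 0.0 (shut) to 1.0 (fully open).
Only numpy, scipy, OpenCV 4.12 (cv2) and the standard library are available. Lean on these libraries where they do the work, as an engineer would, in place of code of your own. Each camera call takes 0.05 s, during which the arm holds its last target. There are 200 camera calls.

### The job

The little road of our robot test course has a gap in the middle. Fill the gap with the spacer plates whose thicknesses together bring it level with the road: lay them flat in it one on top of the other, long side along the road and centred in the gap. Leave the plate you do not need lying where it is.

Things in the scene. Friction and masses are not known exactly. Their poses are not given: they have to be found in the camera images.
- gap_floor (a point): Centre of the floor of the gap in the fixed model road (60 mm wide, white blocks beside the gap, grey ramps). x along the road, y across, z up. The black floor lies 6 mm above the table, the road surface 40 mm above the floor. The gap is 80 mm long in x between the 45 mm long blocks, and open on both y sides, where fingers can straddle a plate. The ramps end 170 mm from here.
- spacer_red: Red plastic spacer plate with small black holes, loose, lying flat on the table: 60 mm (its x) by 48 mm (its y) and 16 mm thick (z), about 30 g. Origin: centre of its underside, z up.
- spacer_blue: Blue plastic spacer plate with small black holes, loose, lying flat on the table: 60 mm (its x) by 48 mm (its y) and 24 mm thick (z), about 45 g. Origin: centre of its underside, z up.
- spacer_yellow: Yellow plastic spacer plate with small black holes, loose, lying flat on the table: 60 mm (its x) by 48 mm (its y) and 32 mm thick (z), about 60 g. Origin: centre of its underside, z up.
Not all that is in view belongs to the job. What is meant by the spacer_red is not orange, and is the larger of those in its own colour.

How it is judged:
By the outcome, as a careful person would: the job done as asked, in the order asked, and still so for the second after the job is handed in, with the robot touching nothing.
It also fails if it takes over 61 s, if anything falls off the work surface, if the arm or the gripper's body presses on something with over 40 N, if the wrist force passes 120 N, or if a joint passes its speed limit or range.

## Working session

There is one attempt and no reset: what is moved stays moved. The work goes in short steps, each a Python script; the robot and the scene stay as the last script left them, time stands still between calls to the robot, and variables do not carry over. Pictures are saved under pics/ and viewed, about 8 in all and at most 12, crops included, and the job is handed in when it is done.

```bash
ls; mkdir -p pics; python3 - <<'E'
from station import *
import cv2,numpy as np
a=read_camera("scene");b=read_camera("side")
cv2.imwrite("pics/a.png",cv2.cvtColor(a,cv2.COLOR_RGB2BGR));cv2.imwrite("pics/b.png",cv2.cvtColor(b,cv2.COLOR_RGB2BGR))
for n in("scene","side","wrist"):
  print({k:np.round(v,4).tolist() if not isinstance(v,str) else v for k,v in camera_info(n).items()})
print(get_time(),get_ee_rot(),get_tcp_pos())
E
```

```text
pics
{'intrinsics': [[447.0416, 0.0, 309.7989], [0.0, 447.0416, 198.2113], [0.0, 0.0, 1.0]], 'T': [[0.5448, -0.5949, 0.591, 1.0347], [0.8383, 0.3677, -0.4026, -0.4197], [0.0222, 0.7147, 0.6991, 0.6569], [0.0, 0.0, 0.0, 1.0]]}
{'intrinsics': [[453.7033, 0.0, 311.3917], [0.0, 453.7033, 191.3703], [0.0, 0.0, 1.0]], 'T': [[0.9578, 0.2257, -0.1782, 0.3895], [-0.2872, 0.7229, -0.6284, -0.6125], [-0.013, 0.6531, 0.7572, 0.7126], [0.0, 0.0, 0.0, 1.0]]}
{'intrinsics': [[352.9381, 0.0, 321.4005], [0.0, 352.9381, 198.5644], [0.0, 0.0, 1.0]], 'tool_from_camera': [[1.0, 0.0002, -0.0013, -0.0002], [-0.0002, -0.9583, -0.2858, -0.0795], [-0.0013, 0.2858, -0.9583, -0.1634], [0.0, 0.0, 0.0, 1.0]]}
0.1 [ 3.58903438e-04  8.45111799e-01  5.34589157e-01 -5.93260211e-04] [0.26753855 0.56430607 0.22197023]
```

View pics/a.png

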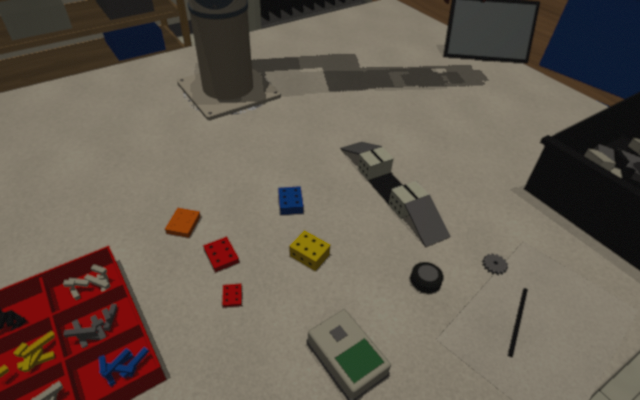

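View pics/b.png

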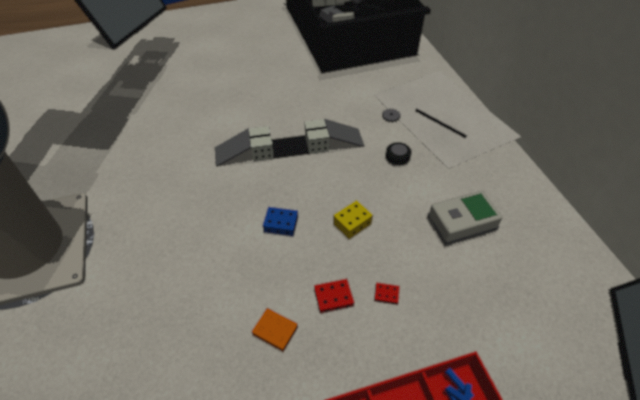

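```bash
cat > h.py <<'E'
from station import *
import cv2,numpy as np
from scipy.spatial.transform import Rotation as R
def rot(q): return R.from_quat(np.r_[q[1:],q[0]])
def ray(px,K,T,z):
    px=np.atleast_2d(px).astype(float)
    d=np.c_[(px[:,0]-K[0,2])/K[0,0],-(px[:,1]-K[1,2])/K[1,1],-np.ones(len(px))]@T[:3,:3].T
    o=T[:3,3]; return (o+d*((z-o[2])/d[:,2])[:,None])[:,:2]
def fixed(n,px,z):
    c=camera_info(n); return ray(px,np.array(c["intrinsics"]),np.array(c["T"]),z)
TC=np.array(camera_info("wrist")["tool_from_camera"]);KW=np.array(camera_info("wrist")["intrinsics"])
def wrist(name):
    T=np.eye(4);T[:3,:3]=rot(get_ee_rot()).as_matrix();T[:3,3]=get_tcp_pos()
    im=read_camera("wrist");cv2.imwrite(f"pics/{name}.png",cv2.cvtColor(im,cv2.COLOR_RGB2BGR))
    return im,T@TC
def down(yaw):
    """quaternion, tool down, jaw axis x at angle yaw in world"""
    c,s=np.cos(yaw),np.sin(yaw)
    q=R.from_matrix(np.array([[c,s,0],[s,-c,0],[0,0,-1]])).as_quat(); return [q[3],*q[:3]]
def over(xy,yaw,z):
    """TCP position that puts the wrist camera right above xy"""
    o=rot(down(yaw)).apply(TC[:3,3]); return [xy[0]-o[0],xy[1]-o[1],z]
E
python3 - <<'E'
from h import *
for n,s,d,z in(("blue",(290,195),(281,217),.024),("red",(221,250),(334,292),.016),("gapfloor",(382,183),(290,146),.006),("ramp1",(362,146),(217,160),0),("ramp2",(440,236),(362,140),0)):
  print(n,fixed("scene",s,z),fixed("side",d,z))
for x,y in((.5,.0),(.5,.2)):
  for yaw in(0,1.57,-1.57,3.14): print(x,y,yaw,inverse_kinematics([x,y,.1],down(yaw)))
E
```

```text
blue [[ 0.47058696 -0.08437488]] [[ 0.47739887 -0.08571574]]
red [[ 0.52094587 -0.26192896]] [[ 0.525185   -0.26233669]]
gapfloor [[0.52726428 0.11424383]] [[0.54852002 0.11758496]]
ramp1 [[0.39511068 0.16271731]] [[0.38397819 0.12905816]]
ramp2 [[0.70144968 0.11743588]] [[0.71270179 0.09336176]]
0.5 0.0 0 [-2.38022475e-02  4.32238112e-01  1.98332175e+00 -4.44089210e-16
  7.26032792e-01 -2.38022475e-02]
0.5 0.0 1.57 [-2.38022475e-02  4.32238112e-01  1.98332175e+00 -4.44089210e-16
  7.26032792e-01 -1.59380225e+00]
0.5 0.0 -1.57 [-2.38022475e-02  4.32238112e-01  1.98332175e+00 -4.44089210e-16
  7.26032792e-01  1.54619775e+00]
0.5 0.0 3.14 None
0.5 0.2 0 [ 3.58406833e-01  4.76171086e-01  1.89951071e+00 -4.44089210e-16
  7.65910860e-01  3.58406833e-01]
0.5 0.2 1.57 [ 3.58406833e-01  4.76171086e-01  1.89951071e+00 -4.44089210e-16
  7.65910860e-01 -1.21159317e+00]
0.5 0.2 -1.57 [ 3.58406833e-01  4.76171086e-01  1.89951071e+00 -4.44089210e-16
  7.65910860e-01  1.92840683e+00]
0.5 0.2 3.14 None
```

```bash
python3 - <<'E'
from h import *
y=np.pi/2
ims=[]
for n,xy in(("gap",(.545,.117)),("blue",(.474,-.085)),("red",(.523,-.262))):
  move_pose(over(xy,y,.15),down(y)); im,T=wrist("w_"+n); np.savez(f"w_{n}.npz",im=im,T=T); ims.append(im)
print(get_time())
v=np.vstack([np.hstack(ims[:2]),np.hstack([ims[2],ims[2]*0])])
cv2.imwrite("pics/v.png",cv2.resize(cv2.cvtColor(v,cv2.COLOR_RGB2BGR),(800,500)))
E
```

```text
3.95
```

View pics/v.png

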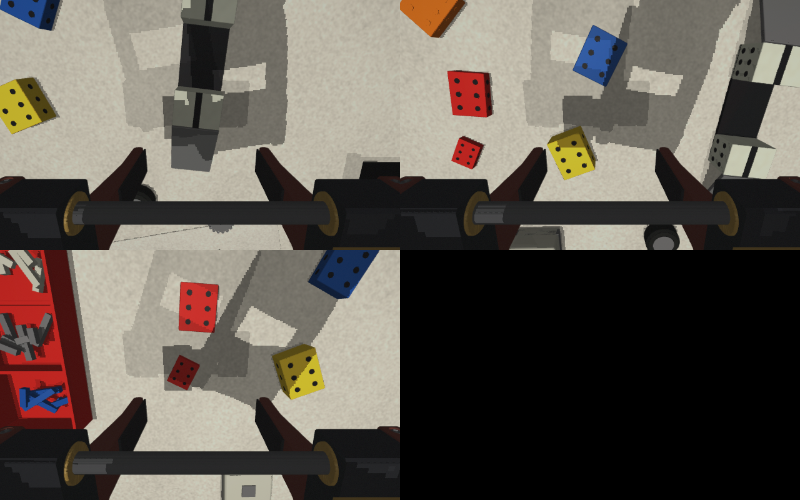

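```bash
python3 - <<'E'
from h import *
def rect(m,T,z,seed,n):
  m=cv2.morphologyEx(m.astype(np.uint8)*255,cv2.MORPH_OPEN,np.ones((3,3)))
  cs=cv2.findContours(m,cv2.RETR_EXTERNAL,cv2.CHAIN_APPROX_NONE)[0]
  c=max([c for c in cs if cv2.contourArea(c)>500],key=lambda c:cv2.pointPolygonTest(c,seed,True))
  p=ray(c[:,0],KW,T,z)
  r=cv2.minAreaRect((p*1000).astype(np.float32)); print(n,np.round(r[0],1),np.round(r[1],1),round(r[2],1),c[:,0].min(0),c[:,0].max(0))
  return c
for n,z in(("blue",.024),("red",.016)):
  d=np.load(f"w_{n}.npz");im=d["im"];h=cv2.cvtColor(im,cv2.COLOR_RGB2HSV).astype(int)
  H=h[...,0]
  m=((H>100)&(H<130) if n=="blue" else (H<6)|(H>174))&(h[...,1]>120)&(h[...,2]>60)
  rect(m,d["T"],z,(320.,90.),n)
d=np.load("w_gap.npz");im=d["im"];g=cv2.cvtColor(im,cv2.COLOR_RGB2GRAY)
print(g[20:220:6,325], g[92,260:400:4])
for t in(30,45,60):
  c=rect(g<t,d["T"],.046,(328.,90.),"gap%d"%t)
cr=im[0:290,220:440].copy();cv2.drawContours(cr,[c-[220,0]],-1,(255,0,0),1)
cr2=np.load("w_blue.npz")["im"][0:170,250:470]; cr2=np.vstack([cr2,np.zeros((120,220,3),np.uint8)])
cv2.imwrite("pics/v2.png",cv2.resize(cv2.cvtColor(np.hstack([cr,cr2]),cv2.COLOR_RGB2BGR),None,fx=1.8,fy=1.8))
E
```

```text
blue [473.  -85.8] [47.2 59.5] 63.6 [277  41] [362 137]
red [ 521.9 -263.9] [47.8 59.8] 85.9 [286  51] [349 131]
[91 89 70 69 20 21 21 20 18 20 19 22 18 19 19 18 19 20 21 16 19 77 89 89
 89 89 88 88 89 89 88 48 45 58] [188 187 188 186 188 186 180 140  42  41  41  39  25  23  18  18  22  17
  19  20  19  23  23  27  24  37 110 107 107 108 111 108 107 108 108]
gap30 [544.8 122.1] [47.1 69.3] 83.6 [299  39] [365 142]
gap45 [544.7 120.2] [51.8 69.8] 83.5 [286  38] [366 144]
gap60 [544.6 120.3] [52.1 70.3] 83.5 [285  37] [366 144]
```

View pics/v2.png

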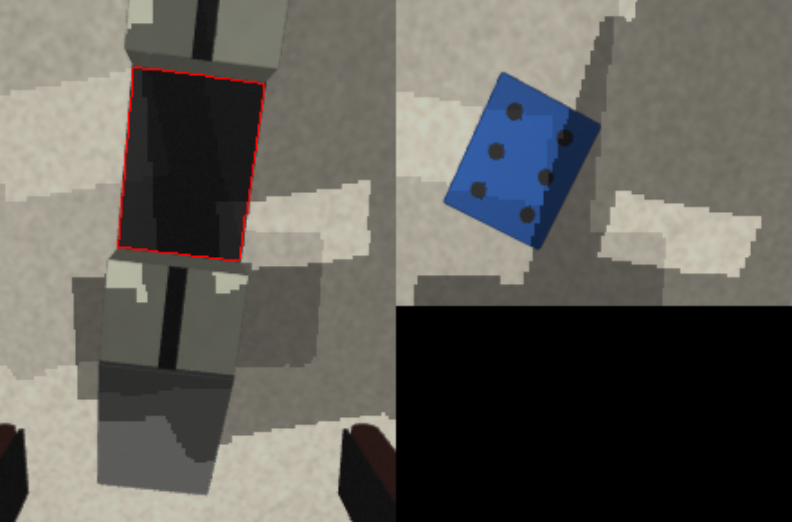

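```bash
cat >> h.py <<'E'
def pick(xy,yaw,zt=.004):
    command_gripper(.82)
    move_pose([*xy,.08],down(yaw)); movel([*xy,zt],v=.12)
    command_gripper(0.); print("width",get_grip_width()*88); movel([*xy,.12],v=.2)
def place(xy,yaw,z):
    """z: TCP height at which the plate should touch"""
    move_pose([*xy,.14],down(yaw)); movel([*xy,z+.012],v=.15)
    print("touch",movel([*xy,z-.003],v=.03,until_force=4),get_tcp_pos(),get_ft_force())
    command_gripper(.75); movel([*xy,.16],v=.2)
E
python3 - <<'E'
from h import *
d=np.load("w_gap.npz");g=cv2.cvtColor(d["im"],cv2.COLOR_RGB2GRAY)
cs=cv2.findContours((g<50).astype(np.uint8),cv2.RETR_EXTERNAL,cv2.CHAIN_APPROX_NONE)[0]
c=max(cs,key=lambda c:cv2.pointPolygonTest(c,(328.,90.),True))
r=cv2.minAreaRect((ray(c[:,0],KW,d["T"],.006)*1000).astype(np.float32));print(r)
G=np.array(r[0])/1000;yaw=np.radians(r[2]);np.save("gap.npy",[*G,yaw])
pick((.473,-.0858),np.radians(63.6))
place(G,yaw,.0105)
y=np.pi/2
move_pose(over(G,y,.15),down(y)); im,T=wrist("p1");np.savez("w_p1.npz",im=im,T=T)
print(get_time());cv2.imwrite("pics/v3.png",cv2.resize(cv2.cvtColor(im[:290,160:500],cv2.COLOR_RGB2BGR),None,fx=1.8,fy=1.8))
E
```

```text
((544.6587524414062, 120.62748718261719), (59.60470199584961, 80.3715591430664), 83.36781311035156)
width 47.86770661691702
touch True [0.54494177 0.1207329  0.01013181] [ 0.27897823 -0.41047015  2.34541645]
11.4917
```

View pics/v3.png

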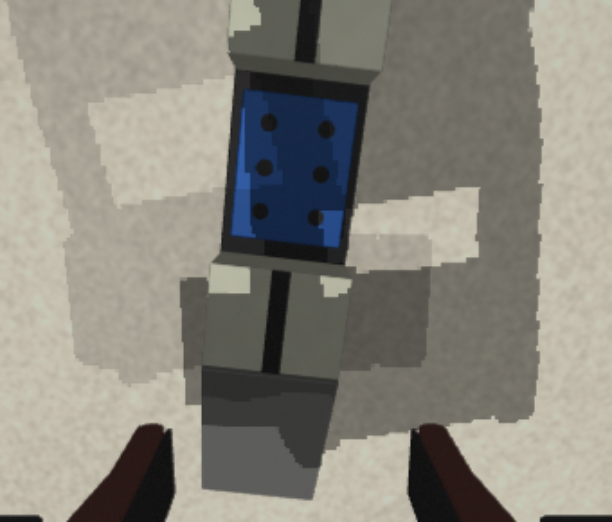

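```bash
cat >> h.py <<'E'
def platerect(im,T,z,col,seed=(320.,92.)):
    h=cv2.cvtColor(im,cv2.COLOR_RGB2HSV).astype(int);H=h[...,0]
    m=((H>100)&(H<130) if col=="blue" else (H<6)|(H>174))&(h[...,1]>120)&(h[...,2]>40)
    m=cv2.morphologyEx(m.astype(np.uint8),cv2.MORPH_OPEN,np.ones((3,3)))
    cs=cv2.findContours(m,cv2.RETR_EXTERNAL,cv2.CHAIN_APPROX_NONE)[0]
    c=max([c for c in cs if cv2.contourArea(c)>500],key=lambda c:cv2.pointPolygonTest(c,seed,True))
    return cv2.minAreaRect((ray(c[:,0],KW,T,z)*1000).astype(np.float32))
E
python3 - <<'E'
from h import *
d=np.load("w_p1.npz");print(platerect(d["im"],d["T"],.03,"blue"))
x,yy,yaw=np.load("gap.npy");G=(x,yy)
pick((.5219,-.2639),np.radians(85.9))
place(G,yaw,.0345)
y=np.pi/2
move_pose(over(G,y,.15),down(y)); im,T=wrist("p2");print(platerect(im,T,.046,"red"))
s=read_camera("side");t=read_camera("scene");print(get_time())
o=np.vstack([np.hstack([cv2.resize(im[:290,160:500],(400,340))]),])
k=np.vstack([cv2.resize(s[90:190,190:390],(400,200)),cv2.resize(t[130:250,320:460],(400,340))])
o=np.vstack([o,np.zeros((200,400,3),np.uint8)])
cv2.imwrite("pics/v4.png",cv2.cvtColor(np.hstack([o,k]),cv2.COLOR_RGB2BGR))
E
```

```text
((544.6859130859375, 121.22001647949219), (48.06620407104492, 60.09467315673828), 83.34181213378906)
width 47.962683667131735
touch True [0.54494526 0.12073229 0.0341008 ] [1.86747717 0.35924249 1.01087091]
((544.6522216796875, 121.0865249633789), (48.3258056640625, 60.25515365600586), 83.3406753540039)
19.8667
```

View pics/v4.png

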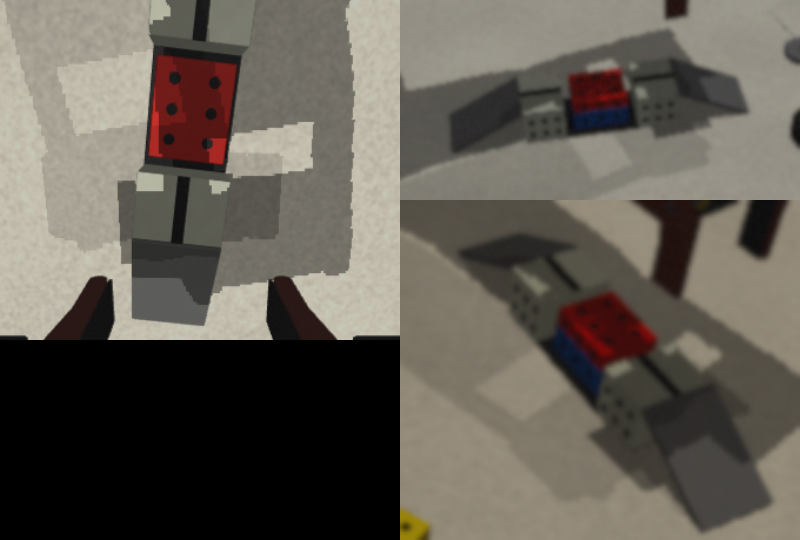

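The pictures show red on blue, flush with the blocks and centred within about 0.5 mm. The wrist view puts both plates at yaw 83.34°, against 83.37° for the gap. The fingers are well clear, so I'm handing it in.

```bash
python3 -c "
from station import *
job_done();print(get_time())"
```

```text
the job is handed in; nothing more can be done
the job is handed in; nothing more can be done
```

I filled the gap with the blue plate (24 mm) and the red plate (16 mm) on top of it, which together make the 40 mm needed. I left the yellow plate, the small red plate and the orange tile alone. I handed the job in at about 20 s on the robot clock, with the gripper clear of everything.

- **Position:** in the last wrist-camera measurements, both plates were centred in the gap to within about 0.6 mm across the road and 0.1 mm along it.
- **Alignment:** the plates' angle matched the road to within 0.1°.
- **Level:** the side and scene pictures show the red plate flush with the road by eye. The heights at which each plate touched down agreed with the plan to within 0.5 mm.

No check failed or disagreed.

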